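# Refill the printer's ink tank through its slanted port

## Task

Refill the printer's ink tank: first turn the blue tap from shut to half open (45 degrees, pointer on the middle mark), then lift the blue refill bottle out of its stand and press its coupler squarely onto the slanted filling port until both catches snap over its collar. Keep your grip and keep it pushed fully home against the port's valve spring for about two seconds, and finish like that, still holding and pressing it. Do not knock the bell, the ink bottle or the card case about.

Things in the scene. Friction and masses are not known exactly. Their poses are not given: they have to be found in the camera images.
- ink_tank: printer ink tank unit, a low grey box fixed to the desk (110 mm deep x 205 wide, deck 45 mm high) with four coloured level windows on its front, a blue tap on the left of its deck and a slanted black filling port on the right. Origin on the desk under the port, its x axis pointing to the unit's back, y to its left (box from y -62 to +143 mm), z up.
- tap_grip (a point): middle of the tap's blue bar handle, on its upright turning axis, 79 mm above the desk, 90 mm to the left (+y) of the unit's origin. The bar is 48 mm long, 10 mm thick, 20 mm tall (lower edge 24 mm above the deck); this frame's x axis runs along the bar to its pointer end (white line) and turns with it.
- tap (a joint): tap angle, rad: 0 shut (pointer to the unit's left, red mark), 0.785 half open (black mark between), 1.571 fully open (pointer to the unit's front, green mark). Opens counterclockwise seen from above; stays where it is left (friction about 0.06 N m).
- port_face (a point): centre of the round end face (58 mm across) of the black filling port, 10 mm in front of and 75 mm above the unit's origin. z axis = the port's axis, pointing out of it: upward, leaning 25 degrees from the vertical toward the unit's front; y axis level, to the unit's left. On this axis stands a fixed steel nipple, 12 mm thick with a rounded end, 14 mm high.
- valve_pin (a joint): the sprung brass valve pin (6 mm thick, stands 7 mm out of the nipple's end): how far it is pushed in, m: 0 out, 0.007 end of its travel. Spring: 3.2 N to start, about 0.8 N more per mm. The coupler touches it when its mouth is 6 mm from the port face; mouth on the face = 0.006.
- catch_left (a joint): left of the two steel catches beside the nipple (at y = +-26 mm of the port frame, 19 mm high, rounded noses reaching in to 12.5 mm from the axis, centred 13 mm above the face): how far it is spread outward, m: 0 shut, 0.002 while the coupler's collar passes, end stop 0.004. Sprung shut (4 N, 0.8 N more per mm).
- catch_right (a joint): the same for the right catch. It takes some 4 N to push the collar in between both; past their noses they draw it inward with up to 9 N and snap shut over it when the coupler's mouth is about 5 mm from the port face.
- refill_bottle: blue round refill bottle, 150 g, 92 mm long, standing in its stand with the coupler down. Origin = centre of the coupler's open mouth, its lower end; z axis along the bottle to its other end. The blue body, the place to grip, is 36 mm thick from 33 to 88 mm above the mouth.
- coupler_mouth (a point): the same point as the bottle's origin, with the same axes: centre of the mouth of the coupler. White neck 21 mm thick and 26 mm long; round it at the mouth an orange collar bead 29 mm across, from 0.5 to 5.5 mm above the mouth; bore 15 mm wide and 15 mm deep, which goes over the nipple.
- bottle_stand: wooden stand fixed to the desk, 70 x 70 x 30 mm, origin at the centre of its underside; the bottle's coupler stands in its round hole, 32 mm wide and 24 mm deep (mouth 6 mm above the desk). The bottle lifts straight out.
- bell: brass hand bell with black handle, 67 mm wide, 95 mm high, origin under its centre; bystander.
- ink_bottle: dark blue glass ink bottle with black cap, 62 x 62 x 60 mm, origin under its centre; bystander.
- card_case: flat brown leather card case, 65 x 92 x 24 mm, origin under its centre; bystander.
Mind the look-alikes: they are no part of the job. Several things have the shape of the refill_bottle; the one meant has the colours described above.

How it is judged:
On the way, in this order (a step that is already met when the one before it is completed fails the run):
1. the tap is set half open before the bottle is coupled (value of joint tap between 0.665 and 0.905 rad and distance between refill_bottle and port_face above 0.03 m), for 0.3 s.
2. the coupler is snapped on squarely and held pressed home against the spring for 1.5 s (horizontal distance between refill_bottle and port_face below 0.004 m and z of refill_bottle in the frame of port_face below 0.003 m and distance between refill_bottle and port_face below 0.004 m and angle between the z axis of refill_bottle and the z axis of port_face, either way round below 0.12 rad and value of joint each of catch_left, catch_right below 0.0015 m and value of joint valve_pin above 0.0035 m and contact force between the fingers and refill_bottle above 2 N), for 1.5 s.
At the end, for the whole second after the job is handed in: Tap at 45 degrees (within 7); coupler square on the port (within 7 degrees, mouth within 4 mm of the face's centre and less than 3 mm above it), both catches shut over its collar (within 1.5 mm), valve pin held pushed in more than 3.5 mm, the fingers still holding the bottle (more than 2 N) (all of step 2 and value of joint tap between 0.665 and 0.905 rad); the arm keeps its last pose, push and grip.
It fails at once if a bystander (bell, ink bottle, card case) is moved more than 25 mm or tipped over (distance of any of bell, ink_bottle, card_case from where it was at the start of the episode above 0.025 m or angle between any of bell, ink_bottle, card_case's own z axis and vertical above 0.5 rad).
It also fails if it takes over 51 s, if anything falls off the work surface, if the arm or the gripper's body presses on something with over 40 N, if the wrist force passes 120 N, or if a joint passes its speed limit or range.

## Robot

A 6-joint arm with a two-finger parallel gripper is mounted at the origin on the work surface; the furniture and walls round the work are solid. World frame = base frame: x ahead of the robot, y to its left, z up, the work surface at z = 0. Lengths are in m, angles in rad, forces in N, time in s.
With the tool pointing down it reaches from about 0.425 to 1.125 m from the base axis. Payload 14.9 kg.
Tool frame: the origin (TCP) lies midway between the tips of the shut fingers; the grasp point (between the pads) lies grip_depth behind it (grip_depth is the distance from the TCP to the grasp point, in m); z points along the fingers, y is the line along which they close (so a half turn about z gives the same grasp; the last joint's range is limited). The gripper opens to 91 mm and grips with 3 to 60 N. Pads are 32 mm wide; open, the fingers measure 118 mm over their backs; the gripper's body (76 mm by 178 mm) begins 60 mm behind the grasp point.
Start: joints at [1.314, 0.379, 1.734, -0, 1.028, -0.033], TCP at [0.155, 0.683, 0.214] pointing down, gripper open.
Joint ranges: [-2.77, 2.77], [-0.74, 2.19], [0, 2.66], [-1.06, 4.2], [0.31, 2.87], [-3.08, 3.08]. Speed limits (rad/s): [1.89, 1.89, 2.39, 3.14, 3.14, 3.14].

## Interface

Orientations are given as a unit quaternion [x, y, z, w].
In Python, from rig import * gives the robot as it stands.
- The arm moves only by the tool drive_tool, never from a script. Its argument "steps" is a list of rows, each a list of 7 numbers: the shift along the tool's x, y, z in mm, then the turn, a rotation vector about the tool's x, y, z in rad, then the finger opening in mm, from 0 to 91.2. In form: [[tx, ty, tz, wx, wy, wz, hand], ...]. A call has 1 to 12 rows; each row is the pose to reach, as a shift and turn from the pose commanded when the call began, along the tool's axes at that moment; what a row does not reach only later rows make up. A row lasts 1/10 s, in which the tool goes at most 50 mm and 8.59 degrees, less where a joint would pass 70% of its speed; a pose out of reach is approached as far as the arm can. A call with a gripper value outside its range is refused whole. The fingers move at their own pace and stop on an object; "squeeze" is the grip in N (left out, the last holds). Time passes only in rows, so rows that repeat a pose let the fingers close. It gives the time, the measured TCP pose, the force, the opening and the grip force at its end, in the units of the state.
- get_state(): the state, without advancing time (a new reading comes with each control period).
- camera(name): name is "scene" or "top"; returns a dict with "img" (384x512x3 uint8, red, green, blue), "camera_matrix" (3x3 intrinsics, pixels), "position" and "attitude" of the camera in the world. Camera axes: x right, y down, z forward; pixel columns grow to the right and rows downward; lengths in m; the calibration is good to about 2 mm. A picture is of the moment at which its call begins. There is no depth.
- job_done(): hands the job in; it is judged then, once.
The state is a dict: "time_s": time; "joint_positions": joint angles; "joint_velocities": joint speeds; "joint_torque": joint torques, N m; "ee_pos": TCP position; "tool_rot": TCP orientation; "force": force on the tool from outside, world axes, zero at the start; "ft_torque": the same for the moment, N m; "gripper_width": finger opening in m; "gripper_force": force on a finger pad.
Only numpy, scipy, OpenCV 4.12 (cv2) and the standard library are available. Lean on these libraries where they do the work, as an engineer would, in place of code of your own. Each camera call takes 0.05 s, during which the arm holds its last target. There are 200 camera calls.

## Working session

There is one attempt and no reset: what is moved stays moved. The work goes in short steps, Python scripts to look and compute and a tool call to move; the robot and the scene stay as the last step left them, time stands still between calls to the robot, and variables do not carry over. Pictures are saved under pics/ and viewed, at most 10 in all, crops included, and the job is handed in when it is done.

Besides the shell and the picture viewer there is one more tool, called after "Emit:" in YAML: its name, and indented under it one key for each argument. drive_tool: Moves the arm, as the interface text tells. Its arguments: {"type":"object","properties":{"steps":{"type":"array","items":{"type":"array","items":{"type":"number"}}},"squeeze":{"type":"number"}},"required":["steps"]}

```bash
ls; mkdir -p pics
python3 - <<'E'
from rig import *
import cv2,pickle
s=get_state();print(s)
d={}
for n in("scene","top"):
    c=camera(n);d[n]=c;cv2.imwrite(f"pics/{n}0.png",c["img"][:,:,::-1]);print(n,c["camera_matrix"],c["position"],c["attitude"])
pickle.dump(d,open("c0.pkl","wb"))
E
```

```text
pics
{'time_s': 0.0, 'joint_positions': array([ 1.31367760e+00,  3.79412347e-01,  1.73476381e+00, -9.91967223e-06,
        1.02847729e+00, -3.33286737e-02]), 'joint_velocities': array([ 1.26228780e-03,  9.09309243e-04, -2.41776469e-05, -7.02683255e-04,
       -1.35076755e-03, -1.11339121e-03]), 'joint_torque': array([-2.24154923e-03, -7.63717246e+01, -4.34354961e+01,  6.49272837e-02,
        4.24689101e-02, -1.61328553e-04]), 'ee_pos': array([0.1552789 , 0.68216855, 0.21329401]), 'tool_rot': array([ 1.11659113e-01,  9.93746427e-01, -5.25429482e-04, -7.25538075e-05]), 'force': array([ 0.18612015, -0.49979172, -0.10321334]), 'ft_torque': array([ 0.01577537, -0.00719145,  0.05944604]), 'gripper_force': 0.0, 'gripper_width': 0.09099570328777513}
scene [[439.43594517   0.         249.24654223]
 [  0.         439.43594517 184.69730616]
 [  0.           0.           1.        ]] [ 0.02923526 -0.80226488  1.01365449] [ 0.88006327 -0.27100012  0.11685452 -0.37201156]
top [[350.43240467   0.         245.47951681]
 [  0.         350.43240467 191.23889096]
 [  0.           0.           1.        ]] [0.44340626 0.00983935 1.21017163] [-0.7023896   0.70930751 -0.04640276  0.03712801]
```

View pics/scene0.png

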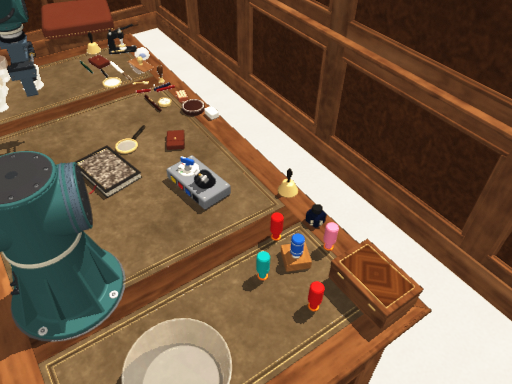

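View pics/top0.png

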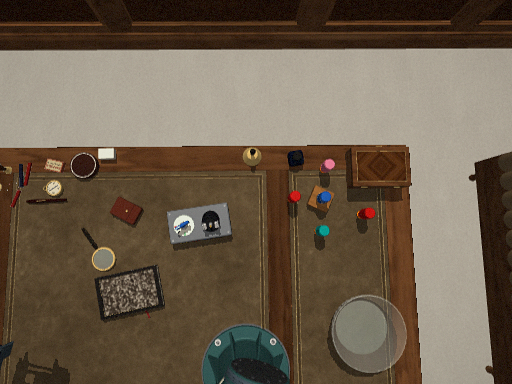

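The top view shows the tank at about (198,222), with its tap at (184,225) and its port at (211,222). The candidate bottles are red (295,197), red (367,213), teal (323,231), pink (328,165) and blue (325,197). Only the blue one is blue and standing in the wooden stand, so it fits the description. I'll confirm with an enlarged crop.

Run:
```python
import pickle,cv2,numpy as np
d=pickle.load(open("c0.pkl","rb"))
t=d["top"]["img"][:,:,::-1];s=d["scene"]["img"][:,:,::-1]
r=lambda im,x,y,w,h:cv2.resize(im[y:y+h,x:x+w],(400,300),interpolation=cv2.INTER_CUBIC)
a=np.hstack([r(t,160,194,80,60),r(t,292,170,60,45)])
b=np.hstack([r(s,158,150,80,60),r(s,260,225,72,54)])
cv2.imwrite("pics/crop0.png",np.vstack([a,b]))
```

```text
(no output)
```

View pics/crop0.png

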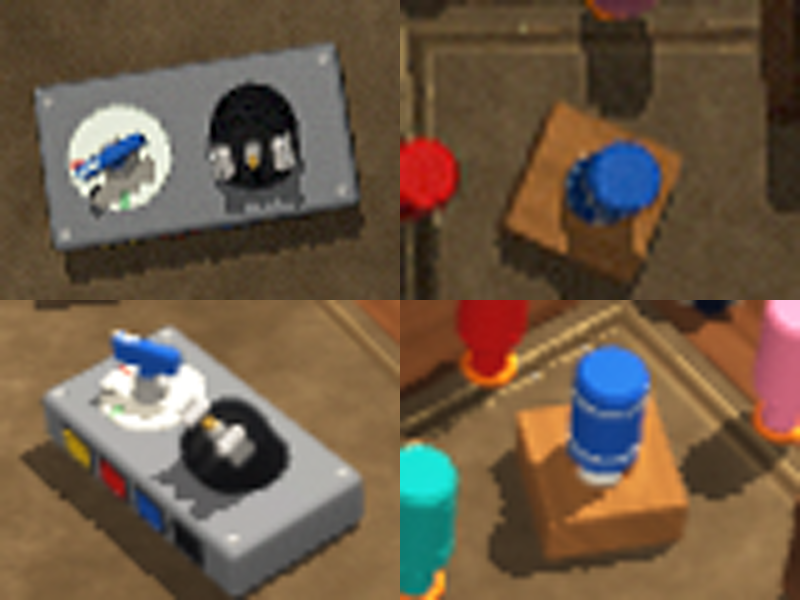

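The crop confirms it: the blue bottle with a white neck stands in the wooden stand, at top (325,197) and scene (298,240). On the tank, the red mark and pointer are on the left and the green mark is toward the robot. Next I fit the poses.

```bash
cat > h.py <<'E'
import numpy as np,cv2,pickle
from scipy.optimize import least_squares
from scipy.spatial.transform import Rotation as R
def proj(c,P):
    p=(np.atleast_2d(P)-c["position"])@R.from_quat(c["attitude"]).as_matrix()
    q=p@c["camera_matrix"].T
    return q[:,:2]/q[:,2:]
def mask(img,lo,hi,roi):
    x,y,w,h=roi;m=np.zeros(img.shape[:2],np.uint8)
    hs=cv2.cvtColor(img,cv2.COLOR_RGB2HSV)
    m[y:y+h,x:x+w]=cv2.inRange(hs,lo,hi)[y:y+h,x:x+w];return m
def hull_stats(c,P):
    h=cv2.convexHull(proj(c,P).astype(np.float32));M=cv2.moments(h)
    return np.array([M["m10"]/M["m00"],M["m01"]/M["m00"]])
def mstats(m):
    ys,xs=np.nonzero(m);return np.array([xs.mean(),ys.mean()]),len(xs)
def cyl(r,z0,z1):
    a=np.linspace(0,2*np.pi,48);return np.array([[r*np.cos(t),r*np.sin(t),z] for z in(z0,z1) for t in a])
E
cat > fit.py <<'E'
from h import *
d=pickle.load(open("c0.pkl","rb"));T,S=d["top"],d["scene"]
# bottle
B=np.vstack([cyl(.018,.033,.089),cyl(.015,.033,.092)])+[0,0,.006]
mt,ms=[mask(c["img"],(104,120,40),(125,255,255),r) for c,r in((T,(310,184,26,22)),(S,(282,228,32,32)))]
o=[mstats(m) for m in(mt,ms)];print("mask",o)
f=lambda p:np.r_[hull_stats(T,B+[p[0],p[1],0])-o[0][0],hull_stats(S,B+[p[0],p[1],0])-o[1][0]]
for fn in(f,lambda p:f(p)[:2],lambda p:f(p)[2:]):
    b=least_squares(fn,[.55,-.2]);print("bottle",b.x,b.fun)
k=.15
# tank: px points
top=[((.0,1,1),(167.4,212)),((0,-1,1),(226.8,202.8)),((1,-1,1),(231.4,234.6)),((1,1,1),(171.4,243.6))]
sc=[((1,1,1),(167.2,170)),((0,-1,1),(230.2,186)),((0,1,1),(192.4,156)),((1,-1,1),(204.2,199.5))]
def model(p):
    x,y,w,off=p
    M=R.from_euler("z",w).as_matrix()
    g=lambda Q:(M@np.array(Q).T).T+[x,y,0]
    c=lambda k:[off-.11*k[0],.143 if k[1]>0 else -.062,.045]
    z=np.array([-np.sin(np.radians(25)),0,np.cos(np.radians(25))])
    tip=np.array([-.01,0,.075])+.021*z
    return g,c,tip
def res(p,cams=(1,1)):
    g,c,tip=model(p);r=[]
    if cams[0]:
        r+=[(proj(T,g([c(a) for a,_ in top]))-[b for _,b in top]).ravel(),(proj(T,g([tip]))-(210.5,226))[0]]
    if cams[1]:
        r+=[(proj(S,g([c(a) for a,_ in sc]))-[b for _,b in sc]).ravel(),(proj(S,g([tip]))-(200.2,174.5))[0]]
    return np.concatenate(r)
for cm in((1,1),(1,0),(0,1)):
    q=least_squares(res,[.55,.1,0,.05],args=(cm,));print("tank",cm,q.x,np.round(q.fun,1))
for cm in((1,1),(1,0),(0,1)):
  q0=q.x
q=least_squares(res,[.55,.1,0,.05])
g,c,tip=model(q.x)
tap=g([[0,.09,.079]])[0];pf=g([[-.01,0,.075]])[0];print("tap",tap,"pf",pf,proj(T,[tap,pf]),proj(S,[tap,pf]))
E
python3 fit.py
```

```text
mask [(array([323.77586207, 196.94827586]), 116), (array([297.0625    , 243.84821429]), 224)]
bottle [ 0.55887787 -0.26220793] [-0.08750795 -0.38806025 -0.30639682  0.32856214]
bottle [ 0.55759541 -0.2624482 ] [ 7.53417225e-07 -2.88323463e-08]
bottle [ 0.56027499 -0.26179427] [-1.60783657e-07  2.98689145e-07]
tank (1, 1) [0.48598093 0.10623423 0.13977032 0.0531563 ] [-0.5 -1.2  1.3 -1.1  1.5 -0.1 -0.4  0.3  0.9 -0.4 -2.3 -1.6  0.7 -1.
 -0.6 -2.  -0.7  2.4 -0.5 -0.4]
tank (1, 0) [0.4848679  0.10807406 0.14020166 0.05260989] [-1.1 -0.7  0.7 -0.7  0.9  0.4 -0.9  0.9  0.3 -0. ]
tank (0, 1) [0.48651234 0.10354762 0.13844737 0.0537616 ] [-1.6 -1.3  1.4 -0.6  0.1 -1.7 -0.   2.8  0.   0.1]
tap [0.47344252 0.19535655 0.079     ] pf [0.47607845 0.10484107 0.075     ] [[183.14591007 224.06415395]
 [211.50029821 222.98578969]] [[187.55461441 160.88325765]
 [202.36492152 177.32347365]]
```

```bash
cat > tap.py <<'E'
from h import *
import sys
def mom(c,m=None,P=None):
    M=cv2.moments(m,True) if P is None else cv2.moments(cv2.convexHull(proj(c,P).astype(np.float32)))
    a=M["m00"];return np.array([M["m10"]/a,M["m01"]/a]),np.array([M["mu20"],M["mu11"],M["mu02"]])/a/a*30,a
def bar(p):
    M=R.from_euler("z",p[2]).as_matrix()
    B=np.array([[x,y,z] for x in(-.024,.024) for y in(-.005,.005) for z in(.069,.089)])
    return B@M.T+[p[0],p[1],0]
def fit(d,p0=(.473,.195,1.7+.3)):
    T,S=d["top"],d["scene"]
    obs=[]
    for c,r in((T,(165,210,32,30)),(S,(172,150,30,25))):
        m=mask(c["img"],(100,110,50),(128,255,255),r);obs.append((c,mom(c,m)))
    def res(p):
        o=[]
        for c,(a,b,_) in obs:
            x,y,_=mom(c,P=bar(p));o+=[x-a,y-b]
        return np.concatenate(o)
    q=least_squares(res,p0);print("area",[o[1][2] for o in obs],[mom(o[0],P=bar(q.x))[2] for o in obs]);return q
if __name__=="__main__":
    q=fit(pickle.load(open(sys.argv[1],"rb")));print(q.x,np.round(q.fun,2))
E
python3 tap.py c0.pkl
python3 -c "
from rig import *
s=get_state();print(s)
import rig;print([x for x in dir(rig) if x[0]!='_'])"
```

```text
area [39.0, 71.0] [58.27737343031913, 92.79705829510931]
[0.47300012 0.19499996 2.        ] [ 0.51 -0.17  1.42  0.1  -0.93  0.28  0.11  0.01  1.06  0.55]
{'time_s': 0.1, 'joint_positions': array([ 1.31368500e+00,  3.79362685e-01,  1.73473470e+00,  1.78247563e-05,
        1.02852211e+00, -3.33155661e-02]), 'joint_velocities': array([ 4.01026937e-04,  7.44908796e-05, -3.55701300e-03,  4.75667627e-04,
       -4.47813488e-04,  1.30263515e-03]), 'joint_torque': array([ 9.76743941e-04, -7.65041900e+01, -4.35294235e+01,  6.52625877e-02,
        3.97705205e-02,  1.22595540e-05]), 'ee_pos': array([0.1552705 , 0.68218207, 0.21334316]), 'tool_rot': array([ 1.11669072e-01,  9.93745317e-01, -5.06910634e-04, -8.18446425e-05]), 'force': array([-0.35473389, -0.486168  , -0.08207421]), 'ft_torque': array([0.02143854, 0.026859  , 0.01311733]), 'gripper_force': 0.0, 'gripper_width': 0.09143546548009054}
['Unreachable', 'camera', 'get_state', 'grip_depth', 'job_done']
```

```bash
sed -i 's/least_squares(res,p0)/least_squares(res,p0,diff_step=3e-3,x_scale=[.01,.01,.3])/' tap.py; sed -i 's/least_squares(fn,\[.55,-.2\])/least_squares(fn,[.55,-.25],diff_step=2e-3)/' fit.py
python3 tap.py c0.pkl; python3 fit.py|grep bottle; python3 -c "
from rig import *;print(grip_depth)
import sys;sys.path.insert(0,'.')
from h import *
s=get_state();print(R.from_quat(s['tool_rot']).as_matrix())"
```

```text
area [39.0, 71.0] [59.728666666778736, 96.88017770438455]
[0.47260297 0.19642217 2.13316236] [ 0.07 -0.03  0.07 -0.47  0.1  -0.05 -0.09  0.41  0.64  0.14]
bottle [ 0.55898541 -0.26227855] [-0.06730517 -0.42083731 -0.25909617  0.32800732]
bottle [ 0.55759541 -0.26244819] [4.50639163e-07 1.08311258e-06]
bottle [ 0.56027499 -0.26179427] [-4.45708281e-07 -3.14380230e-07]
0.0188
[[-9.75060024e-01  2.21941151e-01 -2.75877940e-04]
 [ 2.21941317e-01  9.75059523e-01 -9.89201106e-04]
 [ 4.94529809e-05 -1.02575917e-03 -9.99999473e-01]]
```

```bash
cat > mv.py <<'E'
from rig import *
from h import *
def Rdown(ang):  # tool z down, tool x at world heading ang
    x=np.array([np.cos(ang),np.sin(ang),0]);z=np.array([0,0,-1.]);return np.column_stack([x,np.cross(z,x),z])
def delta(p,M,s=None):
    s=s or get_state();C=R.from_quat(s["tool_rot"]).as_matrix()
    return np.round(C.T@(np.array(p)-s["ee_pos"])*1000,1),np.round(R.from_matrix(C.T@M).as_rotvec(),4)
E
python3 -c "
from mv import *
print(delta((.4727,.1962,.13),Rdown(2.13)),delta((.4727,.1962,.063),Rdown(2.13)))"
```

```text
(array([-417.4, -403.3,   83.7]), array([-1.000e-03,  4.000e-04,  7.878e-01])) (array([-417.4, -403.3,  150.7]), array([-1.000e-03,  4.000e-04,  7.878e-01]))
```

Emit:
drive_tool:
  steps:
    - [-417.4,-403.3,83.7,0,0,0.788,45]
    - [-417.4,-403.3,83.7,0,0,0.788,45]
    - [-417.4,-403.3,83.7,0,0,0.788,45]
    - [-417.4,-403.3,83.7,0,0,0.788,45]
    - [-417.4,-403.3,83.7,0,0,0.788,45]
    - [-417.4,-403.3,83.7,0,0,0.788,45]
    - [-417.4,-403.3,83.7,0,0,0.788,45]
    - [-417.4,-403.3,83.7,0,0,0.788,45]
    - [-417.4,-403.3,83.7,0,0,0.788,45]
    - [-417.4,-403.3,83.7,0,0,0.788,45]
    - [-417.4,-403.3,83.7,0,0,0.788,45]
    - [-417.4,-403.3,83.7,0,0,0.788,45]

```text
time_s: 1.3
ee_pos: [0.4737, 0.1942, 0.1298]
tool_rot: [0.485, 0.874, -0.0, -0.0]
force: [0.1, 0.3, 0.1]
gripper_width: 0.0451
gripper_force: 0.0
```

Emit:
drive_tool:
  steps:
    - [0,0,25,0,0,0,45]
    - [0,0,50,0,0,0,45]
    - [0,0,67,0,0,0,45]
    - [0,0,67,0,0,0,45]
    - [0,0,67,0,0,0,45]

```text
time_s: 1.8
ee_pos: [0.4728, 0.1967, 0.0634]
tool_rot: [0.485, 0.875, -0.0, -0.0]
force: [-0.1, -0.5, 0.7]
gripper_width: 0.0452
gripper_force: 0.0
```

Emit:
drive_tool:
  steps:
    - [0,0,0,0,0,0,20]
    - [0,0,0,0,0,0,8]
    - [0,0,0,0,0,0,5]
    - [0,0,0,0,0,0,5]
    - [0,0,0,0,0,0,5]
    - [0,0,0,0,0,0,5]
    - [0,0,0,0,0,0,5]
    - [0,0,0,0,0,0,5]
  squeeze: 12

```text
time_s: 2.6
ee_pos: [0.473, 0.1968, 0.0634]
tool_rot: [0.485, 0.875, 0.0, 0.0]
force: [-1.8, 0.8, 5.8]
gripper_width: 0.0109
gripper_force: 12.0
```

Run:
```python
from mv import *
d={n:camera(n) for n in("scene","top")}
pickle.dump(d,open("c1.pkl","wb"));s=get_state();print(s["ee_pos"],s["force"],s["ft_torque"],s["gripper_width"],R.from_quat(s["tool_rot"]).as_matrix()[:,0])
r=lambda im,x,y:cv2.resize(im[y:y+60,x:x+80,::-1],(400,300),interpolation=cv2.INTER_CUBIC)
cv2.imwrite("pics/tap1.png",np.hstack([r(d["top"]["img"],160,190),r(d["scene"]["img"],158,140)]))
```

```text
[0.47297645 0.19674472 0.06340888] [-1.61490217 -0.54858008  5.17241339] [-0.0393489   0.29464917  0.04229166] 0.010706468261282914 [-5.30331657e-01  8.47790264e-01 -2.86193480e-05]
```

View pics/tap1.png

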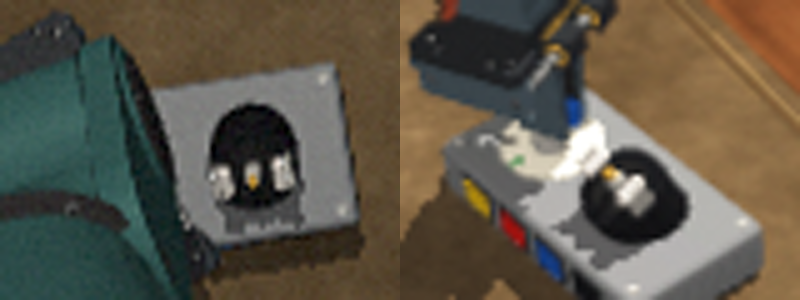

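The crop shows the bar clamped between the fingers, with the port clear at top crop (252,160). The grip is well centred and the forces are small. Now I turn the tap.

Emit:
drive_tool:
  steps:
    - [0,0,0,0,0,-0.09,5]
    - [0,0,0,0,0,-0.18,5]
    - [0,0,0,0,0,-0.27,5]
    - [0,0,0,0,0,-0.366,5]
    - [0,0,0,0,0,-0.366,5]
    - [0,0,0,0,0,-0.366,5]
    - [0,0,0,0,0,-0.366,5]

```text
time_s: 3.4
ee_pos: [0.4737, 0.1973, 0.0635]
tool_rot: [0.317, 0.948, 0.001, 0.001]
force: [1.8, 5.6, -0.2]
gripper_width: 0.011
gripper_force: 12.0
```

Emit:
drive_tool:
  steps:
    - [0,0,0,0,0,0,45]
    - [0,0,0,0,0,0,45]
    - [0,0,0,0,0,0,45]
    - [0,0,0,0,0,0,45]
    - [0,0,-50,0,0,0,45]
    - [0,0,-100,0,0,0,60]
    - [0,0,-140,0,0,0,60]
    - [0,0,-140,0,0,0,60]

```text
time_s: 4.2
ee_pos: [0.4754, 0.1976, 0.2085]
tool_rot: [0.317, 0.948, 0.002, 0.003]
force: [0.5, -0.6, -1.1]
gripper_width: 0.0601
gripper_force: 0.0
```

```bash
python3 -c "
from mv import *
p=(.559,-.262)
for a in (2.5,0,-.7,1.2):
  print(a,delta((.559,-.262,.2),Rdown(a)))
print(get_state())"
```

```text
2.5 (array([-343.3, -316.8,    7.9]), array([ 0.0067,  0.0044, -0.0042]))
0 (array([-343.3, -316.8,    7.9]), array([ 0.0082, -0.0065,  2.4957]))
-0.7 (array([-343.3, -316.8,    7.9]), array([-0.0064,  0.0105, -3.0874]))
1.2 (array([-343.3, -316.8,    7.9]), array([ 8.5000e-03, -6.0000e-04,  1.2957e+00]))
{'time_s': 4.2, 'joint_positions': array([ 3.48633175e-01,  8.86559720e-02,  2.11259273e+00, -1.02831594e-05,
        9.32395608e-01, -5.76317348e-01]), 'joint_velocities': array([-0.00137953,  0.06933162,  0.05454947, -0.00032313, -0.07876783,
        0.00111794]), 'joint_torque': array([ 3.75152752e-02, -5.15099537e+01, -4.06037307e+01,  3.50761274e-02,
        1.42664954e+00, -3.11799726e-03]), 'ee_pos': array([0.47540589, 0.19758976, 0.20853677]), 'tool_rot': array([0.31733434, 0.9483054 , 0.0024695 , 0.00311377]), 'force': array([ 0.54201025, -0.64733349, -1.06602585]), 'ft_torque': array([-0.04748263, -0.05160151,  0.00414133]), 'gripper_force': 0.0, 'gripper_width': 0.06011997518954672}
```

```bash
cat >> mv.py <<'E'
YAW=.14;PF=np.array([.4753,.1060,.075])
PZ=np.array([-np.sin(np.radians(25))*np.cos(YAW),-np.sin(np.radians(25))*np.sin(YAW),np.cos(np.radians(25))])
def Rport(yaw=YAW):
    x=np.array([-np.sin(yaw),np.cos(yaw),0]);z=-PZ;return np.column_stack([x,np.cross(z,x),z])
E
python3 -c "
from mv import *
print(Rport());print(delta(PF+.106*PZ,Rport()))"
python3 - <<'E'
import sys;sys.path.insert(0,'.')
import os;os.chdir('.')
from mv import *
d={n:camera(n) for n in("scene","top")};pickle.dump(d,open("c2.pkl","wb"))
E
python3 tap.py c2.pkl
```

```text
[[-0.13954311  0.89744047  0.41848336]
 [ 0.990216    0.12646901  0.05897347]
 [ 0.          0.42261826 -0.90630779]]
(array([ -23.2, -105.1,   36.9]), array([-0.4055, -0.1697,  0.7723]))Traceback (most recent call last):
  File "tap.py", line 22, in <module>
    q=fit(pickle.load(open(sys.argv[1],"rb")));print(q.x,np.round(q.fun,2))
  File "tap.py", line 14, in fit
    m=mask(c["img"],(100,110,50),(128,255,255),r);obs.append((c,mom(c,m)))
                                                                ~~~^^^^^
  File "tap.py", line 5, in mom
    a=M["m00"];return np.array([M["m10"]/a,M["m01"]/a]),np.array([M["mu20"],M["mu11"],M["mu02"]])/a/a*30,a
                                ~~~~~~~~^~
ZeroDivisionError: float division by zero
```

Emit:
drive_tool:
  steps:
    - [-23,-105,37,-0.4055,-0.17,0.772,60]
    - [-23,-105,37,-0.4055,-0.17,0.772,60]
    - [-23,-105,37,-0.4055,-0.17,0.772,60]
    - [-23,-105,37,-0.4055,-0.17,0.772,60]
    - [-23,-105,37,-0.4055,-0.17,0.772,60]
    - [-23,-105,37,-0.4055,-0.17,0.772,60]
    - [-23,-105,37,-0.4055,-0.17,0.772,60]
    - [-23,-105,37,-0.4055,-0.17,0.772,60]
    - [-23,-105,37,-0.4055,-0.17,0.772,60]

```text
time_s: 5.2
ee_pos: [0.4283, 0.099, 0.166]
tool_rot: [0.639, 0.739, 0.159, 0.14]
force: [-0.1, -0.3, 0.3]
gripper_width: 0.0599
gripper_force: 0.0
```

Run:
```python
from mv import *
s=get_state();print(s["joint_positions"],delta(PF+.106*PZ,Rport()))
d={n:camera(n) for n in("scene","top")};pickle.dump(d,open("c3.pkl","wb"))
r=lambda im,x,y:cv2.resize(im[y:y+60,x:x+80,::-1],(400,300),interpolation=cv2.INTER_CUBIC)
cv2.imwrite("pics/t3.png",np.hstack([r(d["top"]["img"],160,190),r(d["scene"]["img"],158,140)]))
print(delta((.559,-.262,.17),Rdown(2.5)))
```

```text
[ 0.18691212 -0.13287278  2.4817615  -0.05798391  0.36695275  0.09146665] (array([ 0.3,  4.6, -3.5]), array([-0.0095,  0.0014,  0.0054]))
(array([-375.9,   72.1,   29.9]), array([ 0.4041,  0.1709, -0.7738]))
```

View pics/t3.png

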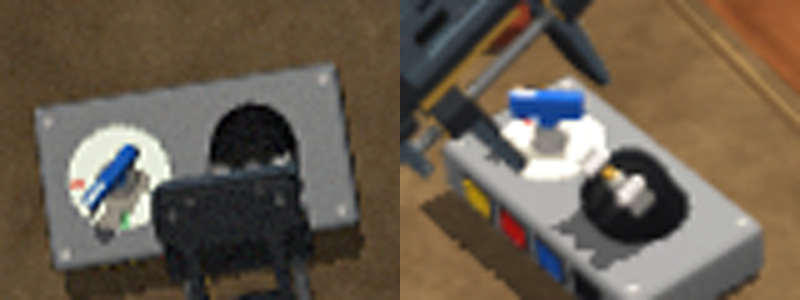

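The tap pointer now sits between the red (78,183) and green (125,220) marks in the top crop. The tilted pose can be reached, with joint 5 fairly near its limit. I'll measure the tap and go to the bottle.

Run:
```python
from tap import *
d=pickle.load(open("c3.pkl","rb"))
q=fit(d,(.473,.195,2.45));print(q.x,np.round(q.fun,2),"tap",q.x[2]-np.pi/2-.14)
# dial check: red & green marks in top
T=d["top"]
hs=cv2.cvtColor(T["img"],cv2.COLOR_RGB2HSV)
```

```text
area [42.0, 82.0] [62.609209675109014, 102.02807596244384]
[0.47348495 0.19672735 2.55688782] [ 0.06  0.09  0.   -0.29  0.32  0.04 -0.17 -0.06  0.3  -0.03] tap 0.8460914937571623
```

Emit:
drive_tool:
  steps:
    - [-376,72,30,0.404,0.171,-0.774,60]
    - [-376,72,30,0.404,0.171,-0.774,60]
    - [-376,72,30,0.404,0.171,-0.774,60]
    - [-376,72,30,0.404,0.171,-0.774,60]
    - [-376,72,30,0.404,0.171,-0.774,60]
    - [-376,72,30,0.404,0.171,-0.774,60]
    - [-376,72,30,0.404,0.171,-0.774,60]
    - [-376,72,30,0.404,0.171,-0.774,60]
    - [-376,72,30,0.404,0.171,-0.774,60]
    - [-376,72,30,0.404,0.171,-0.774,60]

```text
time_s: 6.3
ee_pos: [0.5599, -0.2673, 0.1697]
tool_rot: [0.317, 0.949, 0.001, 0.001]
force: [-0.4, 0.6, -0.9]
gripper_width: 0.06
gripper_force: 0.0
```

```bash
python3 -c "
from mv import *
print(get_state()['joint_positions'],get_state()['ee_pos'])
for h in(.12,.052):print(delta((.559,-.262,h),Rdown(2.5)))"
```

```text
[-0.48366114  0.31125873  1.92182393  0.00205785  0.90676688 -1.41126149] [ 0.55985702 -0.26726708  0.16967357]
(array([ 3.9,  3.6, 49.7]), array([ 0.0019,  0.0015, -0.0029]))
(array([  4. ,   3.5, 117.7]), array([ 0.0019,  0.0015, -0.0029]))
```

Emit:
drive_tool:
  steps:
    - [0,0,20,0,0,0,60]
    - [0,0,40,0,0,0,60]
    - [0,0,40,0,0,0,60]
    - [0,0,40,0,0,0,60]
    - [0,0,40,0,0,0,60]

```text
time_s: 6.8
ee_pos: [0.5584, -0.2625, 0.1307]
tool_rot: [0.316, 0.949, 0.001, 0.001]
force: [-0.1, -0.9, 0.2]
gripper_width: 0.0603
gripper_force: 0.0
```

Run:
```python
from mv import *
print(get_state()['joint_positions'],get_state()['ee_pos'])
for h in(.12,.052):print(delta((.559,-.262,h),Rdown(2.5)))
d={n:camera(n) for n in("scene","top")};pickle.dump(d,open("c4.pkl","wb"))
from tap import fit
q=fit(d,(.473,.195,2.45));print(q.x,np.round(q.fun,2),"tap",q.x[2]-np.pi/2-.14)
```

```text
[-0.47786568  0.36047497  1.94146953  0.00210881  0.83831675 -1.40715009] [ 0.5583833  -0.26247336  0.13068082]
(array([-0.2,  0.7, 10.7]), array([ 0.0018,  0.0011, -0.0013]))
(array([-0.1,  0.6, 78.7]), array([ 0.0018,  0.0011, -0.0013]))
area [42.0, 82.0] [62.609209675109014, 102.02807596244384]
[0.47348495 0.19672735 2.55688782] [ 0.06  0.09  0.   -0.29  0.32  0.04 -0.17 -0.06  0.3  -0.03] tap 0.8460914937571623
```

Emit:
drive_tool:
  steps:
    - [0,0.6,25,0.0018,0.001,-0.001,60]
    - [0,0.6,50,0.0018,0.001,-0.001,60]
    - [0,0.6,70,0.0018,0.001,-0.001,60]
    - [0,0.6,78.5,0.0018,0.001,-0.001,60]
    - [0,0.6,78.5,0.0018,0.001,-0.001,60]
    - [0,0.6,78.5,0.0018,0.001,-0.001,45]
    - [0,0.6,78.5,0.0018,0.001,-0.001,38]
    - [0,0.6,78.5,0.0018,0.001,-0.001,30]
    - [0,0.6,78.5,0.0018,0.001,-0.001,30]
    - [0,0.6,78.5,0.0018,0.001,-0.001,30]
    - [0,0.6,78.5,0.0018,0.001,-0.001,30]
    - [0,0.6,78.5,0.0018,0.001,-0.001,30]
  squeeze: 6

```text
time_s: 8.1
ee_pos: [0.5586, -0.2622, 0.0518]
tool_rot: [0.316, 0.949, -0.0, -0.0]
force: [-0.9, -0.6, 5.9]
gripper_width: 0.0356
gripper_force: 6.0
```

Emit:
drive_tool:
  steps:
    - [0,0,0,0,0,0,60]
    - [0,0,0,0,0,0,60]
    - [0,0,0,0,0,0.15,60]
    - [0,0,0,0,0,0.3,60]
    - [0,0,0,0,0,0.45,60]
    - [0,0,0,0,0,0.6,60]
    - [0,0,0,0,0,0.75,60]
    - [0,0,0,0,0,0.9,60]
    - [0,0,0,0,0,1.05,60]
    - [0,0,0,0,0,1.2,60]
    - [0,0,0,0,0,1.35,60]
    - [0,0,0,0,0,1.5,60]

```text
time_s: 9.3
ee_pos: [0.5581, -0.2617, 0.051]
tool_rot: [0.879, 0.476, -0.0, -0.001]
force: [-0.3, -0.7, -0.8]
gripper_width: 0.0596
gripper_force: 0.0
```

Emit:
drive_tool:
  steps:
    - [0,0,0,0,0,0.07,60]
    - [0,0,0,0,0,0.07,60]
    - [0,0,0,0,0,0.07,60]
    - [0,0,0,0,0,0.07,45]
    - [0,0,0,0,0,0.07,36]
    - [0,0,0,0,0,0.07,25]
    - [0,0,0,0,0,0.07,25]
    - [0,0,0,0,0,0.07,25]
    - [0,0,0,0,0,0.07,25]
    - [0,0,0,0,0,0.07,25]
  squeeze: 40

```text
time_s: 10.3
ee_pos: [0.5582, -0.2618, 0.0511]
tool_rot: [0.894, 0.448, -0.0, -0.0]
force: [0.4, -0.0, -0.7]
gripper_width: 0.0351
gripper_force: 40.0
```

Emit:
drive_tool:
  steps:
    - [0,0,-15,0,0,0,25]
    - [0,0,-40,0,0,0,25]
    - [0,0,-80,0,0,0,25]
    - [0,0,-120,0,0,0,25]
    - [0,0,-150,0,0,0,25]
    - [0,0,-150,0,0,0,25]
    - [0,0,-150,0,0,0,25]
    - [0,0,-150,0,0,0,25]

```text
time_s: 11.1
ee_pos: [0.5577, -0.2615, 0.2003]
tool_rot: [0.894, 0.448, -0.001, -0.001]
force: [-0.1, 0.7, -1.1]
gripper_width: 0.0357
gripper_force: 40.0
```

Run:
```python
from mv import *
s=get_state();print(s['joint_positions'],s['ee_pos'],s["force"],s["gripper_width"])
print(delta(PF+.095*PZ,Rport()))
d={n:camera(n) for n in("scene","top")};pickle.dump(d,open("c5.pkl","wb"))
from tap import fit
for p in("c5.pkl","c3.pkl"):
  q=fit(pickle.load(open(p,"rb")),(.473,.195,2.45));print(q.x,np.round(q.fun,2),"tap",q.x[2]-np.pi/2-.14)
# refine tank: chamfer of projected deck edges vs Canny, black-disc etc.
T=d["top"]["img"];S=d["scene"]["img"]
r=lambda im,x,y:cv2.resize(im[y:y+75,x:x+100,::-1],(800,600),interpolation=cv2.INTER_CUBIC)
cv2.imwrite("pics/s5.png",r(S,160,140))
```

```text
[-4.76236143e-01  2.66943957e-01  1.91474686e+00 -2.83429631e-04
  9.62414258e-01  1.65739239e-01] [ 0.55770528 -0.26153761  0.20032089] [-0.08560029  0.66098742 -1.13221243] 0.03565258975951727
(array([ 216.8, -314.4,   39.8]), array([-0.4163,  0.1702, -0.7693]))
area [42.0, 83.0] [62.61164009233471, 102.02895125304349]
[0.47343085 0.19679541 2.55620006] [ 0.04  0.1   0.01 -0.3   0.31  0.07 -0.15  0.    0.27 -0.02] tap 0.845403735465757
area [42.0, 82.0] [62.609209675109014, 102.02807596244384]
[0.47348495 0.19672735 2.55688782] [ 0.06  0.09  0.   -0.29  0.32  0.04 -0.17 -0.06  0.3  -0.03] tap 0.8460914937571623
```

View pics/s5.png

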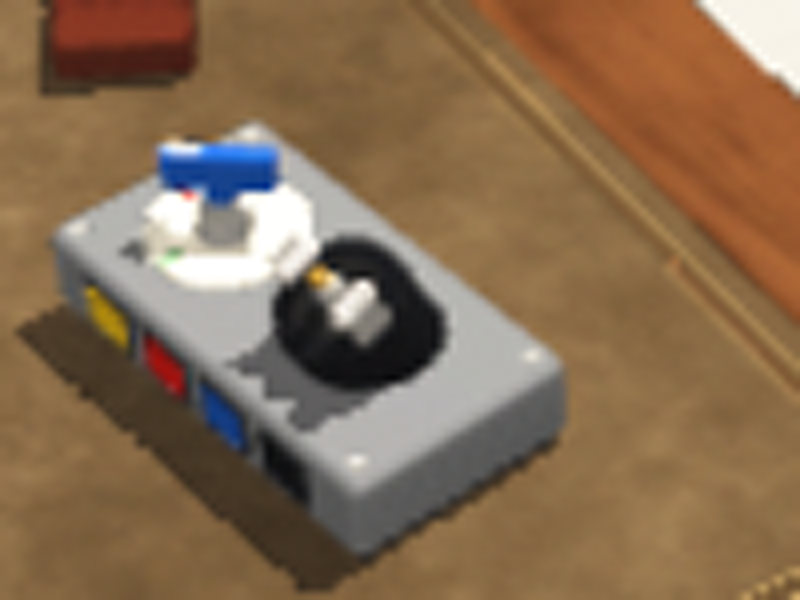

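```bash
python3 - <<'E'
import re
s=open("fit.py").read()
i=s.index("sc=[");j=s.index("\n",i)
s=s[:i]+"sc=[((1,1,1),(167.2,168.8)),((0,-1,1),(229.6,185.4)),((0,1,1),(191.8,155.1)),((1,-1,1),(204.4,201))]"+s[j:]
s=s.replace("x,y,w,off=p","x,y,w,off,e=p").replace("[off-.11*k[0],.143 if k[1]>0 else -.062,.045]","[off-e-(.11-2*e)*k[0],.143-e if k[1]>0 else -.062+e,.045]").replace("0,.05]","0,.05,.001]").replace("(200.2,174.5)","(199.7,174.2)")
open("fit.py","w").write(s)
E
python3 fit.py
```

```text
mask [(array([323.77586207, 196.94827586]), 116), (array([297.0625    , 243.84821429]), 224)]
bottle [ 0.55898541 -0.26227855] [-0.06730517 -0.42083731 -0.25909617  0.32800732]
bottle [ 0.55759541 -0.26244819] [4.50639163e-07 1.08311258e-06]
bottle [ 0.56027499 -0.26179427] [-4.45708281e-07 -3.14380230e-07]
tank (1, 1) [0.48553957 0.10661201 0.14053415 0.05332845 0.00314025] [ 0.4 -0.3  0.3 -0.   0.3 -0.8  0.4 -0.6  0.8 -0.3 -1.1 -0.3 -0.2 -0.5
 -0.4 -0.3 -0.9 -0.2 -0.2 -0.1]
tank (1, 0) [0.48486482 0.10809876 0.14034969 0.05253296 0.00260765] [-0.2  0.   0.1  0.3  0.  -0.2 -0.2 -0.   0.3 -0. ]
tank (0, 1) [0.48569952 0.10433612 0.14100484 0.05422065 0.00398668] [-0.2 -0.1  0.  -0.2  0.1  0.2 -0.2 -0.2  0.2  0.3]
tap [0.47293309 0.19572473 0.079     ] pf [0.47563816 0.10521129 0.075     ] [[183.02921689 224.22478125]
 [211.38519493 223.12404972]] [[187.36081164 160.8792608 ]
 [202.18291838 177.31035174]]
```

```bash
sed -i 's/^YAW=.*/YAW=.1403;PF=np.array([.4751,.1066,.075])/' mv.py; python3 -c "
from mv import *
print(delta(PF+.090*PZ,Rport()))"
```

```text
(array([ 218.6, -313.4,   44.2]), array([-0.4169,  0.1701, -0.7696]))
```

Emit:
drive_tool:
  steps:
    - [218.6,-313.4,44,-0.417,0.17,-0.7696,25]
    - [218.6,-313.4,44,-0.417,0.17,-0.7696,25]
    - [218.6,-313.4,44,-0.417,0.17,-0.7696,25]
    - [218.6,-313.4,44,-0.417,0.17,-0.7696,25]
    - [218.6,-313.4,44,-0.417,0.17,-0.7696,25]
    - [218.6,-313.4,44,-0.417,0.17,-0.7696,25]
    - [218.6,-313.4,44,-0.417,0.17,-0.7696,25]
    - [218.6,-313.4,44,-0.417,0.17,-0.7696,25]
    - [218.6,-313.4,44,-0.417,0.17,-0.7696,25]
    - [218.6,-313.4,44,-0.417,0.17,-0.7696,25]
    - [218.6,-313.4,44,-0.417,0.17,-0.7696,25]
    - [218.6,-313.4,44,-0.417,0.17,-0.7696,25]

```text
time_s: 12.4
ee_pos: [0.4384, 0.1002, 0.1572]
tool_rot: [0.64, 0.737, 0.163, 0.143]
force: [-0.2, -0.4, -1.6]
gripper_width: 0.0354
gripper_force: 40.0
```

Emit:
drive_tool:
  steps:
    - [0,0,0,0,0,0,25]
    - [0,0,0,0,0,0,25]
    - [0,0,0,0,0,0,25]

```text
time_s: 12.7
ee_pos: [0.4383, 0.1005, 0.1574]
tool_rot: [0.64, 0.737, 0.164, 0.143]
force: [0.4, 0.6, -1.7]
gripper_width: 0.0351
gripper_force: 40.0
```

Run:
```python
from mv import *
s=get_state();print(s['joint_positions'],s['ee_pos'],s["force"],s["gripper_width"])
for h in (.09,.070,.0455):print(delta(PF+h*PZ,Rport()))
d={n:camera(n) for n in("scene","top")};pickle.dump(d,open("c6.pkl","wb"))
r=lambda im,x,y:cv2.resize(im[y:y+75,x:x+50,::-1],(400,600),interpolation=cv2.INTER_CUBIC)
cv2.imwrite("pics/s6.png",np.hstack([r(d["top"]["img"],190,190),r(d["scene"]["img"],175,130)]))
m=s["ee_pos"]-.045*PZ
for n in("top","scene"):print(n,"mouth",proj(d[n],m),"face",proj(d[n],PF))
```

```text
[ 0.18605235 -0.09301249  2.47333009 -0.06584019  0.32430337  0.1040308 ] [0.43831951 0.10048026 0.1573815 ] [ 0.42696424  0.578713   -1.73726826] 0.03509430246378604
(array([ 0.9, -1. ,  0.4]), array([ 0.0018,  0.0016, -0.0002]))
(array([ 0.9, -1.1, 20.4]), array([ 0.0018,  0.0016, -0.0002]))
(array([ 1. , -1.1, 44.9]), array([ 0.0018,  0.0016, -0.0002]))
top mouth [[210.92029525 228.7329189 ]] face [[210.95369619 223.29603211]]
scene mouth [[196.26409437 170.03038056]] face [[201.8105014  177.12452901]]
```

View pics/s6.png

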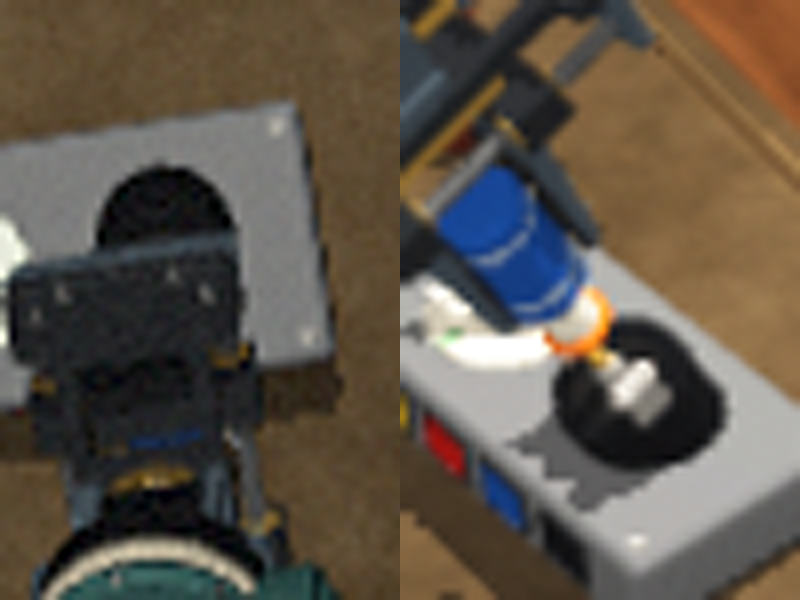

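```bash
cat > kin.py <<'E'
from mv import *
D=np.array([[.3794,1.7348,1.0285,.6997,.2133],[.0887,2.1126,.9324,.5148,.2085],[-.1329,2.4818,.3670,.4396,.166],[.3605,1.9415,.8383,.6170,.1307],[.2669,1.9147,.9624,.6160,.2003],[-.0930,2.4733,.3243,.4497,.1574]])
def fk(k,q2,q3,q5):
    r0,z0,a,b,ph,L=k;t=q2+q3+ph;u=q2+q3+q5
    return np.array([r0+a*np.sin(q2)+b*np.sin(t)+L*np.sin(u),z0+a*np.cos(q2)+b*np.cos(t)+L*np.cos(u)])
f=lambda k:np.concatenate([fk(k,*d[:3])-d[3:] for d in D]+[[.001*(k[0]-.1)]])
k=least_squares(f,[.1,.4,.4,.4,0,.25]).x;print(k,np.round(f(k)*1000,1))
for th in(25,22,19):
  for h in(.09,.07,.0455):
    P=PF+h*PZ;rr=np.hypot(*P[:2]);
    g=lambda q:np.r_[fk(k,*q)-[rr,P[2]],q.sum()-np.pi+np.radians(th)]
    print(th,h,least_squares(g,D[5,:3]).x)
E
python3 kin.py
```

```text
[0.00106591 0.31840266 0.5507576  0.60497673 0.0692755  0.26885512] [-0.  -0.1 -0.   0.  -0.  -0.  -0.   0.   0.1  0.1  0.  -0.  -0.1]
25 0.09 [-0.09232119  2.47462724  0.32295429]
25 0.07 [-0.02986333  2.46650645  0.26861723]
25 0.0455 [0.04642045 2.45385979 0.2049801 ]
22 0.09 [-0.07972958  2.44910908  0.38824072]
22 0.07 [-0.01968231  2.44123979  0.33606273]
22 0.0455 [0.05377803 2.42898231 0.27485988]
19 0.09 [-0.06495143  2.42330257  0.45162896]
19 0.07 [-0.00712127  2.41559351  0.40150785]
19 0.0455 [0.06371635 2.403611   0.34265274]
```

At the hover pose the collar sits in line above the nipple, at scene crop (580,320) against (625,385). My kinematic fit shows a problem, though: the full 25° tilt would push joint 5 below its limit before the coupler is seated. I'll put the bottle back and regrip it with the tool leaning 12° relative to its axis.

```bash
cat >> mv.py <<'E'
def Rt(head,t):
    t=np.radians(t);u=np.array([np.cos(head),np.sin(head),0]);k=np.array([0,0,1.])
    z=np.sin(t)*u-np.cos(t)*k;x=np.cos(t)*u+np.sin(t)*k;return np.column_stack([x,np.cross(z,x),z])
def tcp(G,M):return np.array(G)+.0188*M[:,2]
E
python3 -c "
from mv import *
print(delta((.5581,-.2617,.2),R.from_quat([.894,.448,-.0003,-.0003]).as_matrix()))"
```

```text
(array([-375.6,   79.6,   -9.2]), array([ 0.4168, -0.1699,  0.7691]))
```

Emit:
drive_tool:
  steps:
    - [0,0,-30,0,0,0,25]
    - [-375,79,-9,0.417,-0.17,0.769,25]
    - [-375,79,-9,0.417,-0.17,0.769,25]
    - [-375,79,-9,0.417,-0.17,0.769,25]
    - [-375,79,-9,0.417,-0.17,0.769,25]
    - [-375,79,-9,0.417,-0.17,0.769,25]
    - [-375,79,-9,0.417,-0.17,0.769,25]
    - [-375,79,-9,0.417,-0.17,0.769,25]
    - [-375,79,-9,0.417,-0.17,0.769,25]
    - [-375,79,-9,0.417,-0.17,0.769,25]
    - [-375,79,-9,0.417,-0.17,0.769,25]
    - [-375,79,-9,0.417,-0.17,0.769,25]

```text
time_s: 14.0
ee_pos: [0.5571, -0.26, 0.1992]
tool_rot: [0.894, 0.448, -0.001, -0.001]
force: [-0.2, 0.2, -1.0]
gripper_width: 0.0353
gripper_force: 40.0
```

Emit:
drive_tool:
  steps:
    - [0,0,40,0,0,0,25]
    - [0,0,80,0,0,0,25]
    - [0,0,90,0,0,0,25]
    - [0,0,90,0,0,0,25]
    - [0,0,90,0,0,0,25]

```text
time_s: 14.5
ee_pos: [0.5584, -0.2609, 0.1112]
tool_rot: [0.894, 0.448, 0.0, 0.0]
force: [0.5, 0.1, 0.6]
gripper_width: 0.0353
gripper_force: 40.0
```

```bash
python3 -c "
from mv import *
print(get_state()['ee_pos']);print(delta((.5581,-.2617,.0518),R.from_quat([.894,.448,-.0003,-.0003]).as_matrix()))"
```

```text
[ 0.55841835 -0.26087908  0.11116384]
(array([-0.8,  0.2, 59.4]), array([ 0.0015, -0.0001,  0.001 ]))
```

Emit:
drive_tool:
  steps:
    - [-0.8,0.2,20,0,0,0,25]
    - [-0.8,0.2,40,0,0,0,25]
    - [-0.8,0.2,52,0,0,0,25]
    - [-0.8,0.2,58.5,0,0,0,25]
    - [-0.8,0.2,58.5,0,0,0,25]
    - [-0.8,0.2,58.5,0,0,0,25]

```text
time_s: 15.1
ee_pos: [0.5578, -0.2619, 0.0519]
tool_rot: [0.894, 0.448, -0.0, 0.0]
force: [-0.7, 0.3, -2.2]
gripper_width: 0.0354
gripper_force: 40.0
```

Emit:
drive_tool:
  steps:
    - [0,0,0,0,0,0,62]
    - [0,0,0,0,0,0,62]
    - [0,0,0,0,0,0,62]

```text
time_s: 15.4
ee_pos: [0.5574, -0.2618, 0.0514]
tool_rot: [0.894, 0.448, -0.0, -0.0]
force: [-0.2, 0.0, 0.3]
gripper_width: 0.0566
gripper_force: 0.0
```

```bash
python3 -c "
from mv import *
M=Rt(-.44,-12);print(get_state()['ee_pos']);print(delta(tcp((.5580,-.2618,.071),M),M))"
```

```text
[ 0.55743479 -0.26178039  0.05143602]
(array([-0.5, -3.4, -1.2]), array([ 0.1434, -0.1751,  1.3642]))
```

Emit:
drive_tool:
  steps:
    - [0,0,0,0,0,0.15,62]
    - [0,0,0,0,0,0.3,62]
    - [0,0,0,0,0,0.45,62]
    - [0,0,0,0,0,0.6,62]
    - [0,0,0,0,0,0.75,62]
    - [0,0,0,0,0,0.9,62]
    - [-0.5,-3.4,-1.2,0.1434,-0.1751,1.3642,62]
    - [-0.5,-3.4,-1.2,0.1434,-0.1751,1.3642,62]
    - [-0.5,-3.4,-1.2,0.1434,-0.1751,1.3642,62]
    - [-0.5,-3.4,-1.2,0.1434,-0.1751,1.3642,62]
    - [-0.5,-3.4,-1.2,0.1434,-0.1751,1.3642,62]
    - [-0.5,-3.4,-1.2,0.1434,-0.1751,1.3642,62]

```text
time_s: 16.6
ee_pos: [0.5541, -0.26, 0.0521]
tool_rot: [0.971, -0.216, -0.102, -0.023]
force: [0.4, -0.8, 0.3]
gripper_width: 0.0623
gripper_force: 0.0
```

Emit:
drive_tool:
  steps:
    - [0,0,0,0,0,0,62]
    - [0,0,0,0,0,0,62]
    - [0,0,0,0,0,0,45]
    - [0,0,0,0,0,0,36]
    - [0,0,0,0,0,0,25]
    - [0,0,0,0,0,0,25]
    - [0,0,0,0,0,0,25]
    - [0,0,0,0,0,0,25]
  squeeze: 45

```text
time_s: 17.4
ee_pos: [0.5542, -0.26, 0.0523]
tool_rot: [0.971, -0.217, -0.102, -0.023]
force: [-0.1, -0.6, -0.4]
gripper_width: 0.0353
gripper_force: 45.0
```

```bash
python3 -c "
from mv import *
s=get_state();M=Rt(-.44,-12);print(s['ee_pos'],s['force'],s['joint_positions'],delta(tcp((.5580,-.2618,.071),M),M))
pickle.dump((s['ee_pos'],s['tool_rot']),open('grasp.pkl','wb'))"
```

```text
[ 0.55420108 -0.26000549  0.05225121] [-0.1198536  -0.5721123  -0.38540667] [-0.47366817  0.55194963  1.8446788  -0.00856206  0.95489564  1.54275704] (array([ 0.2,  0. , -0.4]), array([-0.    ,  0.0006,  0.0001]))
```

Emit:
drive_tool:
  steps:
    - [-3.1,0,-14.7,0,0,0,25]
    - [-8.3,0,-39.1,0,0,0,25]
    - [-16.6,0,-78.3,0,0,0,25]
    - [-25,0,-117.4,0,0,0,25]
    - [-31.2,0,-146.7,0,0,0,25]
    - [-31.2,0,-146.7,0,0,0,25]
    - [-31.2,0,-146.7,0,0,0,25]
    - [-31.2,0,-146.7,0,0,0,25]

```text
time_s: 18.2
ee_pos: [0.5536, -0.2597, 0.2015]
tool_rot: [0.97, -0.217, -0.103, -0.023]
force: [0.3, -0.1, -1.2]
gripper_width: 0.0353
gripper_force: 45.0
```

```bash
cat >> mv.py <<'E'
def port(gap,dx=0,dy=0,dt=0):  # commanded TCP pose for mouth gap (m) above face; dx,dy in port frame
    e,q=pickle.load(open('grasp.pkl','rb'));C=R.from_quat(q).as_matrix()
    m=C.T@(np.array([.5580,-.2618,.006])-e);M=Rt(YAW,13+dt)
    py=np.array([-np.sin(YAW),np.cos(YAW),0]);px=np.cross(py,PZ)
    return PF+gap*PZ+dx*px+dy*py-M@m,M
E
python3 -c "
from mv import *
s=get_state();print(s['ee_pos'],s['force']);print(port(.05));print(delta(*port(.05)))"
```

```text
[ 0.55361116 -0.25974256  0.20145043] [ 0.34001351 -0.08707719 -1.17457971]
(array([0.43102732, 0.10038335, 0.16044385]), array([[ 0.96479599,  0.13984017,  0.22274071],
       [ 0.13625608, -0.99017409,  0.03145719],
       [ 0.22495105,  0.        , -0.97437006]]))
(array([-249.8, -273.6,   95.6]), array([ 0.0045,  0.4259, -0.5848]))
```

Emit:
drive_tool:
  steps:
    - [-249.8,-273.6,95.6,0.0045,0.4259,-0.5848,25]
    - [-249.8,-273.6,95.6,0.0045,0.4259,-0.5848,25]
    - [-249.8,-273.6,95.6,0.0045,0.4259,-0.5848,25]
    - [-249.8,-273.6,95.6,0.0045,0.4259,-0.5848,25]
    - [-249.8,-273.6,95.6,0.0045,0.4259,-0.5848,25]
    - [-249.8,-273.6,95.6,0.0045,0.4259,-0.5848,25]
    - [-249.8,-273.6,95.6,0.0045,0.4259,-0.5848,25]
    - [-249.8,-273.6,95.6,0.0045,0.4259,-0.5848,25]
    - [-249.8,-273.6,95.6,0.0045,0.4259,-0.5848,25]
    - [-249.8,-273.6,95.6,0.0045,0.4259,-0.5848,25]
    - [-249.8,-273.6,95.6,0.0045,0.4259,-0.5848,25]
    - [-249.8,-273.6,95.6,0.0045,0.4259,-0.5848,25]

```text
time_s: 19.4
ee_pos: [0.4319, 0.0992, 0.1606]
tool_rot: [0.991, 0.069, 0.113, -0.007]
force: [0.2, -0.5, -1.6]
gripper_width: 0.0354
gripper_force: 45.0
```

Emit:
drive_tool:
  steps:
    - [0,0,0,0,0,0,25]
    - [0,0,0,0,0,0,25]
    - [0,0,0,0,0,0,25]

```text
time_s: 19.7
ee_pos: [0.4318, 0.0997, 0.1608]
tool_rot: [0.991, 0.069, 0.114, -0.008]
force: [-0.6, 0.8, -2.0]
gripper_width: 0.035
gripper_force: 45.0
```

Run:
```python
from mv import *
s=get_state();print(s['joint_positions'],s['ee_pos'],s["force"],s["gripper_width"])
for h in (.05,.023,.012,0,-.006):print(h,delta(*port(h)))
d={n:camera(n) for n in("scene","top")};pickle.dump(d,open("c7.pkl","wb"))
r=lambda im,x,y:cv2.resize(im[y:y+75,x:x+50,::-1],(400,600),interpolation=cv2.INTER_CUBIC)
cv2.imwrite("pics/s7.png",np.hstack([r(d["top"]["img"],190,190),r(d["scene"]["img"],175,130)]))
S=d["scene"];m=PF+.05*PZ
mk=mask(S["img"],(5,150,120),(18,255,255),(180,150,40,40));print("orange",mstats(mk),"pred",proj(S,m+.003*PZ))
mk=mask(S["img"],(104,120,40),(125,255,255),(165,135,40,40));print("blue",mstats(mk),"pred",proj(S,m+.06*PZ))
print("tip",proj(S,PF+.021*PZ), "pin seen 199.7,174.2")
```

```text
[ 0.18041033 -0.05035267  2.38002844 -0.01805286  0.58414668  1.62540712] [0.43180334 0.09972274 0.16080988] [-0.62753387  0.83323406 -1.96539319] 0.035024475855142255
0.05 (array([-0.7, -0.8,  0.2]), array([ 0.0009, -0.0012, -0.0005]))
0.023 (array([ 4.8, -0.8, 26.6]), array([ 0.0009, -0.0012, -0.0005]))
0.012 (array([ 7.1, -0.8, 37.4]), array([ 0.0009, -0.0012, -0.0005]))
0 (array([ 9.6, -0.8, 49.1]), array([ 0.0009, -0.0012, -0.0005]))
-0.006 (array([10.8, -0.8, 55. ]), array([ 0.0009, -0.0012, -0.0005]))
orange (array([197.11764706, 170.58823529]), 17) pred [[194.81621581 168.9178372 ]]
blue (array([184.44444444, 162.51851852]), 27) pred [[186.75374099 159.45779367]]
tip [[199.09390974 173.93703684]] pin seen 199.7,174.2
```

View pics/s7.png

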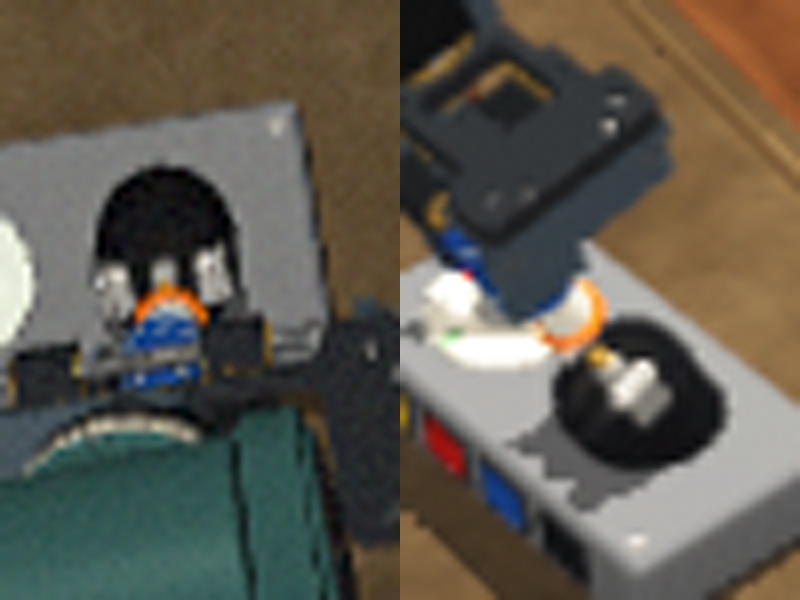

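Run:
```python
from mv import *
d=pickle.load(open("c7.pkl","rb"));s=get_state()
e,q=pickle.load(open('grasp.pkl','rb'));C=R.from_quat(q).as_matrix()
m=C.T@(np.array([.5580,-.2618,.006])-e);b=C.T@[0,0,1.]
M=R.from_quat(s["tool_rot"]).as_matrix();mouth=s["ee_pos"]+M@m;bz=M@b
py=np.array([-np.sin(YAW),np.cos(YAW),0]);px=np.cross(py,PZ);A=np.column_stack([px,py,PZ])
print("mouth in port mm",A.T@(mouth-PF)*1000,"ang",np.degrees(np.arccos(bz@PZ)))
a=np.linspace(0,2*np.pi,60)[:,None]
ring=np.vstack([mouth+.0145*(np.cos(a)*px+np.sin(a)*py)+h*bz for h in(.001,.005)])
o={"top":(190,190),"scene":(175,130)}
for n in o:
    f=lambda P:(proj(d[n],P)+.5-o[n])*8
    p=f(ring);print(n,"collar bbox",p.min(0),p.max(0))
    print(" catches tops",f(PF+np.array([[0,y,.019] for y in(.0195,-.0195)])@A.T).ravel(),"nip top",f(PF+.014*PZ),"pin",f(PF+.021*PZ))
    # measured collar bbox from saved crop
    mk=mask(d[n]["img"],(4,130,120),(18,255,255),(o[n][0]+(15 if n=="top" else 15),o[n][1]+(33 if n=="top" else 30),13,20))
    ys,xs=np.nonzero(mk);print(" seen",(xs.min()-o[n][0])*8,(ys.min()-o[n][1])*8,(xs.max()+1-o[n][0])*8,(ys.max()+1-o[n][1])*8)
```

```text
mouth in port mm [ 0.82048188 -0.6425352  50.07673018] ang 0.11528922918958205
top collar bbox [132.3163321 285.869612 ] [208.20514411 359.27230784]
 catches tops [121.94760565 296.7044058  219.47786021 281.88019949] nip top [[170.97571723 284.25019133]] pin [[170.64292318 291.31573986]]
 seen 136 280 208 320
scene collar bbox [127.53067435 278.49106105] [202.50745222 350.82878233]
 catches tops [168.05724077 332.69762543 230.10492648 383.59580504] nip top [[204.05784274 364.06939701]] pin [[196.75127793 355.49629474]]
 seen 144 240 224 352
```

```bash
sed -i 's/-\[b for _,b in top\]/-[np.array(b)-.5 for _,b in top]/; s/(210.5,226)/(210.1,225.7)/' fit.py; python3 fit.py | grep -v bottle
```

```text
mask [(array([323.77586207, 196.94827586]), 116), (array([297.0625    , 243.84821429]), 224)]
tank (1, 1) [0.4861355  0.10767892 0.14042784 0.05371623 0.003091  ] [ 0.6 -0.1  0.5  0.2  0.4 -0.6  0.5 -0.4  0.8 -0.1 -1.  -0.6 -0.1 -0.8
 -0.3 -0.6 -0.8 -0.5 -0.2 -0.3]
tank (1, 0) [0.48579411 0.10959217 0.14048743 0.05328907 0.00259296] [-0.2  0.   0.1  0.3  0.1 -0.2 -0.2 -0.   0.2 -0. ]
tank (0, 1) [0.48569952 0.10433612 0.14100484 0.05422065 0.00398668] [-0.2 -0.1  0.  -0.2  0.1  0.2 -0.2 -0.2  0.2  0.3]
tap [0.4735385  0.19679298 0.079     ] pf [0.47623394 0.10627925 0.075     ] [[182.69742595 224.03871607]
 [211.05368922 222.94194497]] [[187.36737128 160.63079379]
 [202.17759789 177.0436144 ]]
```

```bash
sed -i 's/^YAW=.*/YAW=.1404;PF=np.array([.4757,.1078,.075])/' mv.py; python3 -c "
from mv import *
for h in (.025,.015,.010):print(h,delta(*port(h)))"
```

```text
0.025 (array([ 5.2, -1.7, 24.9]), array([ 0.0008, -0.0012, -0.0003]))
0.015 (array([ 7.2, -1.7, 34.6]), array([ 0.0008, -0.0012, -0.0003]))
0.01 (array([ 8.3, -1.7, 39.5]), array([ 0.0008, -0.0012, -0.0003]))
```

Emit:
drive_tool:
  steps:
    - [2,-1.7,8,0,-0.001,0,25]
    - [4,-1.7,18,0,-0.001,0,25]
    - [5.2,-1.7,24.9,0,-0.001,0,25]
    - [6,-1.7,28.5,0,-0.001,0,25]
    - [7.2,-1.7,34.6,0,-0.001,0,25]
    - [7.2,-1.7,34.6,0,-0.001,0,25]
    - [7.2,-1.7,34.6,0,-0.001,0,25]

```text
time_s: 20.5
ee_pos: [0.446, 0.1039, 0.1286]
tool_rot: [0.991, 0.07, 0.113, -0.008]
force: [-2.1, 3.7, 0.4]
gripper_width: 0.0353
gripper_force: 45.0
```

```bash
cat > st.py <<'E'
from mv import *
s=get_state();e,q=pickle.load(open('grasp.pkl','rb'));C=R.from_quat(q).as_matrix()
m=C.T@(np.array([.5580,-.2618,.006])-e);M=R.from_quat(s["tool_rot"]).as_matrix();mouth=s["ee_pos"]+M@m
py=np.array([-np.sin(YAW),np.cos(YAW),0]);px=np.cross(py,PZ);A=np.column_stack([px,py,PZ])
print("t",s["time_s"],"mouth in port mm",np.round(A.T@(mouth-PF)*1000,2),"F port",np.round(A.T@s["force"],1),"T",np.round(A.T@s["ft_torque"],2),"w",s["gripper_width"])
print("q",np.round(s["joint_positions"],3))
print("port px,py,pz in tool",np.round(M.T@A,3).tolist())
for h in(.008,.003,0,-.004,-.008):print(h,delta(*port(h)))
E
python3 st.py
```

```text
t 20.5 mouth in port mm [-0.28  0.27 14.99] F port [-1.2  3.9  1. ] T [ 0.96  0.61 -0.16] w 0.03534283365078587
q [ 0.184  0.046  2.366 -0.021  0.503  1.632]
port px,py,pz in tool [[0.978, -0.0, -0.208], [0.0, -1.0, 0.001], [-0.208, -0.001, -0.978]]
0.008 (array([1.7, 0.3, 6.8]), array([ 0.0005,  0.0003, -0.    ]))
0.003 (array([ 2.8,  0.3, 11.7]), array([ 0.0005,  0.0003, -0.    ]))
0 (array([ 3.4,  0.3, 14.6]), array([ 0.0005,  0.0003, -0.    ]))
-0.004 (array([ 4.2,  0.3, 18.5]), array([ 0.0005,  0.0003, -0.    ]))
-0.008 (array([ 5. ,  0.3, 22.4]), array([ 0.0005,  0.0003, -0.    ]))
```

Emit:
drive_tool:
  steps:
    - [0,-1,0,0,0,0,25]
    - [0.4,-1,1.7,0,0,0,25]
    - [0.8,-1,3.4,0,0,0,25]
    - [0.8,-1,3.4,0,0,0,25]
    - [0.8,-1,3.4,0,0,0,25]

```text
time_s: 21.0
ee_pos: [0.4478, 0.1049, 0.1257]
tool_rot: [0.991, 0.07, 0.113, -0.008]
force: [1.1, 0.5, -1.5]
gripper_width: 0.0352
gripper_force: 45.0
```

```bash
python3 st.py
```

```text
t 21.0 mouth in port mm [ 0.28  1.04 11.61] F port [ 0.4  0.4 -1.9] T [0.06 0.16 0.04] w 0.035165101287759064
q [ 0.186  0.056  2.364 -0.023  0.495  1.636]
port px,py,pz in tool [[0.978, 0.0, -0.207], [0.0, -1.0, 0.001], [-0.207, -0.001, -0.978]]
0.008 (array([0.5, 1.1, 3.6]), array([ 0.0008, -0.0008,  0.    ]))
0.003 (array([1.5, 1.1, 8.5]), array([ 0.0008, -0.0008,  0.    ]))
0 (array([ 2.2,  1.1, 11.4]), array([ 0.0008, -0.0008,  0.    ]))
-0.004 (array([ 3. ,  1.1, 15.3]), array([ 0.0008, -0.0008,  0.    ]))
-0.008 (array([ 3.8,  1.1, 19.2]), array([ 0.0008, -0.0008,  0.    ]))
```

Emit:
drive_tool:
  steps:
    - [0.4,0,2,0,0,0,25]
    - [0.8,0,4,0,0,0,25]
    - [0.8,0,4,0,0,0,25]

```text
time_s: 21.3
ee_pos: [0.4492, 0.1052, 0.1214]
tool_rot: [0.991, 0.07, 0.113, -0.008]
force: [4.5, 0.4, -9.2]
gripper_width: 0.0352
gripper_force: 45.0
```

```bash
python3 st.py | head -2
```

```text
t 21.3 mouth in port mm [-0.3   1.07  7.11] F port [  0.2  -0.2 -10.3] T [ 0.15 -0.12  0.01] w 0.0351984315945428
q [ 0.186  0.068  2.362 -0.024  0.485  1.636]
```

Emit:
drive_tool:
  steps:
    - [0.4,0,2,0,0,0,25]
    - [0.8,0,4,0,0,0,25]
    - [0.8,0,4,0,0,0,25]

```text
time_s: 21.6
ee_pos: [0.4508, 0.1054, 0.118]
tool_rot: [0.991, 0.07, 0.113, -0.008]
force: [-3.3, -0.3, 3.7]
gripper_width: 0.0348
gripper_force: 45.0
```

```bash
python3 st.py | head -2
```

```text
t 21.6 mouth in port mm [-0.22  1.1   3.27] F port [-1.4  0.2  4.8] T [ 0.17  0.55 -0.09] w 0.03484171136319796
q [ 0.186  0.078  2.36  -0.024  0.477  1.636]
```

The catches drew the coupler in and snapped shut, and the valve spring now pushes back. Next I press it home.

Emit:
drive_tool:
  steps:
    - [0.4,0,2,0,0,0,25]
    - [0.8,0,4,0,0,0,25]
    - [1,0,5,0,0,0,25]
    - [1,0,5,0,0,0,25]
    - [1,0,5,0,0,0,25]

```text
time_s: 22.1
ee_pos: [0.453, 0.1057, 0.1147]
tool_rot: [0.991, 0.07, 0.113, -0.007]
force: [-25.3, -4.4, 48.1]
gripper_width: 0.0352
gripper_force: 45.0
```

```bash
python3 st.py | head -2
```

```text
t 22.1 mouth in port mm [ 0.38  1.02 -0.66] F port [-2.9 -0.8 54.4] T [-0.34  2.81  0.14] w 0.03518155567136981
q [ 0.185  0.089  2.357 -0.025  0.469  1.636]
```

Emit:
drive_tool:
  steps:
    - [-0.2,0,-1,0,0,0,25]
    - [-0.2,0,-1,0,0,0,25]
    - [-0.2,0,-1,0,0,0,25]
    - [-0.2,0,-1,0,0,0,25]

```text
time_s: 22.5
ee_pos: [0.4527, 0.1056, 0.1148]
tool_rot: [0.991, 0.07, 0.113, -0.008]
force: [-9.2, -1.8, 17.7]
gripper_width: 0.0353
gripper_force: 45.0
```

Run:
```python
exec(open("st.py").read().split("print(\"q\"")[0])
d={n:camera(n) for n in("scene","top")};pickle.dump(d,open("c8.pkl","wb"))
r=lambda im,x,y:cv2.resize(im[y:y+60,x:x+40,::-1],(400,600),interpolation=cv2.INTER_CUBIC)
cv2.imwrite("pics/s8.png",np.hstack([r(d["top"]["img"],190,195),r(d["scene"]["img"],182,140)]))
```

```text
t 22.5 mouth in port mm [ 0.16  1.03 -0.39] F port [-1.  -0.5 20. ] T [-0.16  1.22  0.06] w 0.035291696258632106
```

View pics/s8.png

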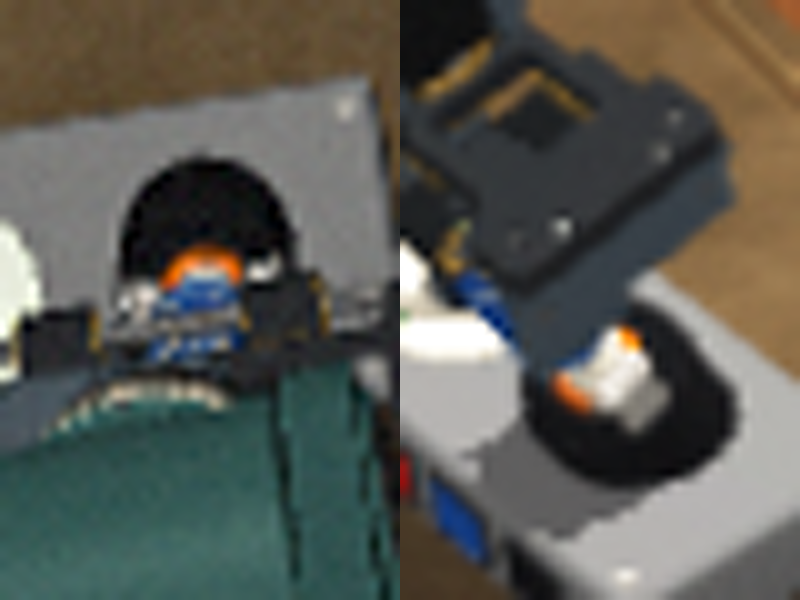

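The collar sits between both catches on the port face, at top crop (205,262) and scene crop (600,370), with 20 N of press. I hold it there.

Emit:
drive_tool:
  steps:
    - [0,0,0,0,0,0,25]
    - [0,0,0,0,0,0,25]
    - [0,0,0,0,0,0,25]
    - [0,0,0,0,0,0,25]
    - [0,0,0,0,0,0,25]
    - [0,0,0,0,0,0,25]
    - [0,0,0,0,0,0,25]
    - [0,0,0,0,0,0,25]
    - [0,0,0,0,0,0,25]
    - [0,0,0,0,0,0,25]
    - [0,0,0,0,0,0,25]
    - [0,0,0,0,0,0,25]

```text
time_s: 23.8
ee_pos: [0.4527, 0.1057, 0.1148]
tool_rot: [0.991, 0.07, 0.113, -0.008]
force: [-8.7, -1.6, 17.0]
gripper_width: 0.0356
gripper_force: 45.0
```

Emit:
drive_tool:
  steps:
    - [0,0,0,0,0,0,25]
    - [0,0,0,0,0,0,25]
    - [0,0,0,0,0,0,25]
    - [0,0,0,0,0,0,25]
    - [0,0,0,0,0,0,25]
    - [0,0,0,0,0,0,25]
    - [0,0,0,0,0,0,25]
    - [0,0,0,0,0,0,25]
    - [0,0,0,0,0,0,25]
    - [0,0,0,0,0,0,25]
    - [0,0,0,0,0,0,25]
    - [0,0,0,0,0,0,25]

```text
time_s: 25.0
ee_pos: [0.4527, 0.1056, 0.1148]
tool_rot: [0.991, 0.07, 0.113, -0.008]
force: [-8.8, -2.2, 17.4]
gripper_width: 0.0353
gripper_force: 45.0
```

```bash
python3 st.py | head -2; python3 -c "
from rig import *
print(job_done())"
```

```text
t 25.0 mouth in port mm [ 0.19  1.04 -0.39] F port [-0.8 -0.9 19.6] T [-0.17  1.18  0.01] w 0.03528690678499133
q [ 0.185  0.088  2.357 -0.024  0.469  1.636]
the job is handed in; nothing more can be done
None
```

I handed the job in at 25 s: the tap measures half open (about 0.79–0.85 rad), and the blue bottle is snapped onto the port, still gripped and pressed home with about 20 N; the hand-in gave no verdict back.

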